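# Turn the parts carousel to the pipe elbow

### The job

Gently push the parts carousel round by the paddles on its rim, without clamping them, until the bay that holds the brass pipe elbow sits squarely at the pointer on the carousel's foot, then leave it at rest and move clear. Do not touch or lift any of the parts in the bays, do not whirl the carousel or let the standing bolt topple, and leave the things on the table where they are.

Things in the scene. Friction and masses are not known exactly. Their poses are not given: they have to be found in the camera images.
- carousel_base: fixed foot of the parts carousel: grey disc 170 mm across, 10 mm high, with a flat bar out to the robot's side that carries the pointer. Origin on the carousel's vertical axis at table height; its -x axis points from the axis to the pointer, z up. Bar and pointer are under 17 mm high. A blue drawer cabinet may stand close behind the tray (+x): push on the near half
- pointer_tip (a point): tip of the dark steel arrowhead on the foot's bar, which points inwards at the tray: 167 mm from the axis, 14 mm above the table. The arrowhead reaches out to about 207 mm from the axis
- carousel (a joint): angle of the tray about its vertical axis, rad, 0 at every start, growing anticlockwise seen from above; turns over 4 turns either way. Bearing friction 0.12 N m (1 N at a paddle) stops it when the push ends. Tray: aluminium dish 228 mm across, floor 26 mm and rim 50 mm above the table, hub 32 mm wide and 64 mm high, crossed dividers 5 mm thick and 50 mm high make four quarter bays
- paddle0 (a point): middle of the top of push paddle 0 on the tray's rim, 138 mm from the axis, 85 mm above the table. Each paddle is an upright grey tab in line with a divider, 14 mm thick (along the turning direction), from 114 to 158 mm from the axis, from 25 to 85 mm above the table. Paddles 0 to 3 stand 90 degrees apart, numbered anticlockwise
- paddle1 (a point): middle of the top of push paddle 1 on the tray's rim, 138 mm from the axis, 85 mm above the table. Each paddle is an upright grey tab in line with a divider, 14 mm thick (along the turning direction), from 114 to 158 mm from the axis, from 25 to 85 mm above the table. Paddles 0 to 3 stand 90 degrees apart, numbered anticlockwise
- paddle2 (a point): middle of the top of push paddle 2 on the tray's rim, 138 mm from the axis, 85 mm above the table. Each paddle is an upright grey tab in line with a divider, 14 mm thick (along the turning direction), from 114 to 158 mm from the axis, from 25 to 85 mm above the table. Paddles 0 to 3 stand 90 degrees apart, numbered anticlockwise
- paddle3 (a point): middle of the top of push paddle 3 on the tray's rim, 138 mm from the axis, 85 mm above the table. Each paddle is an upright grey tab in line with a divider, 14 mm thick (along the turning direction), from 114 to 158 mm from the axis, from 25 to 85 mm above the table. Paddles 0 to 3 stand 90 degrees apart, numbered anticlockwise
- bay0 (a point): centre of the floor of bay 0, midway between paddles 0 and 1, 64.4 mm from the axis, 26 mm above the table; turns with the tray
- bay1 (a point): centre of the floor of bay 1, midway between paddles 1 and 2, 64.4 mm from the axis, 26 mm above the table; turns with the tray
- bay2 (a point): centre of the floor of bay 2, midway between paddles 2 and 3, 64.4 mm from the axis, 26 mm above the table; turns with the tray
- bay3 (a point): centre of the floor of bay 3, midway between paddles 3 and 0, 64.4 mm from the axis, 26 mm above the table; turns with the tray
- pipe_elbow: right-angled brass pipe elbow, 59x59x35 mm, lying loose in one of the bays; origin at the centre of its underside. Which bay differs from run to run
- hex_nut: loose hexagon nut, 35x30x16 mm, flat in another bay; origin at the centre of its underside
- hex_bolt: loose hexagon bolt standing on its head in another bay, shank up, 28x25x72 mm, top 98 mm above the table; origin at the centre of its underside, z along the shank
- bush: loose turned steel bush with a flange at its foot, 48 mm across the flange, 36 mm high, in the remaining bay; origin at the centre of its underside
- screwdriver: bystander: screwdriver 28x183x23 mm lying on the table about 215 mm from the axis on the carousel's +y side; origin at the centre of its underside, length along its y
- pliers: bystander: pliers 66x191x16 mm lying on the table about 225 mm from the axis on the carousel's -y side; origin at the centre of its underside, length along its y
- mug: bystander: enamel mug 82x117x91 mm on the left of the table; origin at the centre of its underside
- marker: bystander: marker pen 16x133x14 mm lying near the front edge on the right; origin at the centre of its underside, length along its y
Things that resemble listed ones, but are neither listed nor needed, are in the scene too. What is shaped like the bush but black or green is not meant. What is shaped like the pipe_elbow but red is not meant.

How it is judged:
At the end, for the whole second after the job is handed in: Middle of the elbow's bay within 9 mm (8 degrees) of the line from the axis to the pointer, on its side; carousel at rest; all four parts upright or flat on the tray floor as before (tilt under 0.2 rad); screwdriver, pliers, mug and marker within 30 mm of their starts (((horizontal distance between pipe_elbow and bay0 below 0.03 m and x of bay0 in the frame of carousel_base below 0 m and y of bay0 in the frame of carousel_base between -0.009 and 0.009 m) or (horizontal distance between pipe_elbow and bay1 below 0.03 m and x of bay1 in the frame of carousel_base below 0 m and y of bay1 in the frame of carousel_base between -0.009 and 0.009 m) or (horizontal distance between pipe_elbow and bay2 below 0.03 m and x of bay2 in the frame of carousel_base below 0 m and y of bay2 in the frame of carousel_base between -0.009 and 0.009 m) or (horizontal distance between pipe_elbow and bay3 below 0.03 m and x of bay3 in the frame of carousel_base below 0 m and y of bay3 in the frame of carousel_base between -0.009 and 0.009 m)) and velocity of joint carousel between -0.03 and 0.03 rad/s and z of pipe_elbow in the frame of carousel_base between 0.02 and 0.034 m and horizontal distance between each of pipe_elbow, hex_nut, hex_bolt, bush and carousel_base below 0.11 m and angle between each of pipe_elbow, hex_nut, hex_bolt, bush's own z axis and vertical below 0.2 rad and z of hex_nut in the frame of carousel_base between 0.02 and 0.034 m and z of hex_bolt in the frame of carousel_base between 0.02 and 0.034 m and z of bush in the frame of carousel_base between 0.02 and 0.034 m and distance of each of screwdriver, pliers, mug, marker from where it was at the start of the episode below 0.03 m); the robot touches nothing.
It fails at once if the robot touches a part in the bays (contact force between any of the arm, the fingers and pipe_elbow above 0.5 N or contact force between any of the arm, the fingers and hex_nut above 0.5 N or contact force between any of the arm, the fingers and hex_bolt above 0.5 N or contact force between any of the arm, the fingers and bush above 0.5 N).
It fails at once if a part is lifted from its bay or the bolt topples (z of any of pipe_elbow, hex_nut, hex_bolt, bush in the frame of carousel_base above 0.045 m or angle between hex_bolt's own z axis and vertical above 0.4 rad).
It fails at once if the carousel is whirled round (over 2.5 rad/s) (velocity of joint carousel above 2.5 rad/s or velocity of joint carousel below -2.5 rad/s).
It fails at once if the carousel is clamped or shoved hard (over 25 N) (contact force between the fingers and carousel above 25 N).
It fails at once if the screwdriver, pliers, mug or marker is displaced by over 30 mm (distance of any of screwdriver, pliers, mug, marker from where it was at the start of the episode above 0.03 m).
It also fails if it takes over 58 s, if anything falls off the work surface, if the arm or the gripper's body presses on something with over 40 N, if the wrist force passes 120 N, or if a joint passes its speed limit or range.

### The arm

A 6-joint arm with a two-finger parallel gripper is mounted at the origin on a cart in front of the work surface, level with it; the furniture and walls round the work are solid. World frame = base frame: x ahead of the robot, y to its left, z up, the work surface at z = 0. Lengths are in m, angles in rad, forces in N, time in s.
With the tool pointing down it reaches from about 0.325 to 0.925 m from the base axis. Payload 3.1 kg.
Tool frame: the origin (TCP) lies between the finger pads; the fingertips stand finger_overhang ahead of it and the grasp point (between the pads) lies 11 mm behind it (finger_overhang is the distance from the TCP to the fingertips, in m); z points along the fingers, y is the line along which they close (so a half turn about z gives the same grasp; the last joint's range is limited). The gripper opens to 85 mm and grips with 20 to 120 N. Pads are 22 mm wide; open, the fingers measure 114 mm over their backs; the gripper's body (76 mm by 85 mm) begins 54 mm behind the grasp point. The pads swing forward as they close: fully open they stand 13 mm farther back than shut.
Start: joints at [1.149, 0.217, 1.613, -0, 1.311, -0.112], TCP at [0.191, 0.595, 0.239] pointing down, gripper open.
Joint ranges: [-2.75, 2.75], [-0.78, 2.1], [0.31, 2.55], [-1.13, 4.27], [0.13, 2.63], [-2.58, 2.58]. Speed limits (rad/s): [2.79, 2.79, 3.14, 3.14, 3.14, 3.14].

### API

Orientations are given as a rotation vector (axis times angle).
In Python, from cell import get_state, get_image, get_calibration, finish_job, boxes_of, regions_of, place_of, finger_overhang gives the robot as it stands.
- The arm moves only by the tool drive_tool, never from a script. Its argument "rows" is text: rows parted by semicolons, each of 7 numbers parted by spaces: the shift along the tool's x, y, z in mm, then the turn, a rotation vector about the tool's x, y, z in rad, then the gripper command: -1 is shut, 1 is fully open, values between are in proportion. In form: x y z rx ry rz hand; .... A call has exactly 10 rows; each row is the pose to reach, as a shift and turn from the pose commanded when the call began, along the tool's axes at that moment; what a row does not reach only later rows make up. A row lasts 1/12 s, in which the tool goes at most 41.7 mm and 7.16 degrees, less where a joint would pass 70% of its speed; a pose out of reach is approached as far as the arm can. A call with a gripper value outside its range is refused whole. The fingers move at their own pace and stop on an object; "force" is the grip in N (left out, the last holds). Time passes only in rows, so rows that repeat a pose let the fingers close, or fill a call up. It gives the time, the measured TCP pose, the force, the opening and the grip force at its end, in the units of the state.
- get_state(): the state, without advancing time (a new reading comes with each control period).
- get_image(name): name is "side" or "top" or "wrist"; returns the picture (420x560x3 uint8, blue, green, red); there is no depth.
- get_calibration(name): a dict with "fx", "fy", "cx", "cy" (pixels), "T" (4x4, takes a point from camera to world coordinates). Camera axes: x right, y down, z forward; pixel columns grow to the right and rows downward; lengths in m; the calibration is good to about 2 mm. A picture is of the moment at which its call begins: read the wrist's pose just before it. get_calibration takes no time and is no camera call; for the wrist camera it gives the pose at the moment of the call.
- finish_job(): hands the job in; it is judged then, once.
Trained networks look in the newest picture that a camera, given by its name, has taken for a name from the list of things; names that differ only in an ending like _2 or _b are one class to them, and where a whole thing is asked for, a point or a joint stands for the part that bears it (a point fixed in the world has none). Each returns a list of dicts, best first, with "p" (0 to 1); they miss things now and then, are a little off and sometimes report something else, mostly with a low value. They report only what shows in the picture. A call takes as long as a camera call. They do not tell look-alikes from the thing itself.
- boxes_of(name, camera): "extent" ([left, top, right, bottom] in pixels, round what is visible of it).
- regions_of(name, camera): "region" (420x560 bool, what is visible of it) and "extent" ([left, top, right, bottom] in pixels, round what is visible of it).
- place_of(name, camera): "centre" ([column, row] in pixels: a listed point, or the origin of a listed thing).
The state is a dict: "time_s": time; "joints": joint angles; "qd": joint speeds; "joint_torque": joint torques, N m; "ee_pos": TCP position; "ee_rot": TCP orientation; "wrist_force": force on the tool from outside, world axes, zero at the start; "moment": the same for the moment, N m; "width": finger opening in m; "grasp_force": force on a finger pad.
Only numpy, scipy, OpenCV 4.12 (cv2) and the standard library are available. Lean on these libraries where they do the work, as an engineer would, in place of code of your own. Each camera call takes 0.05 s, during which the arm holds its last target. There are 200 camera calls.

## Working session

There is one attempt and no reset: what is moved stays moved. The work goes in short steps, Python scripts to look and compute and a tool call to move; the robot and the scene stay as the last step left them, time stands still between calls to the robot, and variables do not carry over. Pictures are saved under pics/ and viewed, at most 10 in all, crops included, and the job is handed in when it is done.

Besides the shell and the picture viewer there is one more tool, called after ">>>" as name(argument=value, ...), one argument or row to a line, values as JSON. drive_tool: Moves the arm, as the interface text tells. Its arguments: {"type":"object","properties":{"rows":{"type":"string"},"force":{"type":"number"}},"required":["rows"]}

```bash
mkdir -p pics
cat > h.py <<'E'
import numpy as np, cv2
from cell import *
def ray(cam,px,z):
    c=get_calibration(cam);T=np.array(c["T"])
    d=T[:3,:3]@np.array([(px[0]-c["cx"])/c["fx"],(px[1]-c["cy"])/c["fy"],1]);o=T[:3,3]
    return o+d*(z-o[2])/d[2]
def proj(cam,p):
    c=get_calibration(cam);T=np.array(c["T"]);q=T[:3,:3].T@(np.array(p)-T[:3,3])
    return np.array([c["fx"]*q[0]/q[2]+c["cx"],c["fy"]*q[1]/q[2]+c["cy"]])
E
python3 - <<'E'
from h import *
for c in("top","side"):
    cv2.imwrite(f"pics/{c}0.png",get_image(c))
Z=dict(carousel_base=0,pointer_tip=.014,paddle0=.085,paddle1=.085,paddle2=.085,paddle3=.085,pipe_elbow=.026,hex_bolt=.026,hex_nut=.026,bush=.026,screwdriver=0,pliers=0)
for n,z in Z.items():
    for r in place_of(n,"top")[:4]: print(n,np.round(r["p"],2),np.round(r["centre"]),np.round(ray("top",r["centre"],z),3))
print(get_state(),finger_overhang)
E
```

```text
pointer_tip 0.73 [286. 239.] [0.484 0.096 0.014]
pointer_tip 0.65 [307. 276.] [0.374 0.033 0.014]
pointer_tip 0.31 [370. 214.] [ 0.561 -0.156  0.014]
paddle0 0.92 [284. 173.] [0.666 0.102 0.085]
paddle0 0.9 [347. 210.] [ 0.562 -0.076  0.085]
paddle0 0.81 [308. 271.] [0.389 0.033 0.085]
paddle0 0.6 [247. 228.] [0.508 0.206 0.085]
paddle1 0.92 [284. 173.] [0.666 0.102 0.085]
paddle1 0.9 [347. 210.] [ 0.562 -0.076  0.085]
paddle1 0.81 [308. 271.] [0.389 0.033 0.085]
paddle1 0.6 [247. 228.] [0.508 0.206 0.085]
paddle2 0.92 [284. 173.] [0.666 0.102 0.085]
paddle2 0.9 [347. 210.] [ 0.562 -0.076  0.085]
paddle2 0.81 [308. 271.] [0.389 0.033 0.085]
paddle2 0.6 [247. 228.] [0.508 0.206 0.085]
paddle3 0.92 [284. 173.] [0.666 0.102 0.085]
paddle3 0.9 [347. 210.] [ 0.562 -0.076  0.085]
paddle3 0.81 [308. 271.] [0.389 0.033 0.085]
paddle3 0.6 [247. 228.] [0.508 0.206 0.085]
pipe_elbow 0.81 [315. 235.] [0.497 0.011 0.026]
pipe_elbow 0.64 [415. 242.] [ 0.479 -0.282  0.026]
hex_bolt 0.4 [288. 240.] [0.479 0.089 0.026]
hex_nut 0.38 [282. 212.] [0.562 0.108 0.026]
bush 0.74 [308. 206.] [0.583 0.029 0.
[... 330 characters left out ...]
{'time_s': 0.7, 'joints': array([ 1.14882313e+00,  2.16856112e-01,  1.61334217e+00, -3.77837327e-06,
        1.31130126e+00, -1.12195091e-01]), 'qd': array([-1.60089590e-04, -9.91814043e-05,  8.82962136e-04,  5.98317029e-04,
       -6.55211630e-04, -4.85961685e-04]), 'joint_torque': array([-9.14017946e-04, -3.96748817e+01, -3.04157960e+01, -2.40100408e-04,
        9.24478518e-04, -6.14750277e-06]), 'ee_pos': array([0.19052391, 0.59529678, 0.23935778]), 'ee_rot': array([4.84649174e-01, 3.10395603e+00, 1.39569508e-04]), 'wrist_force': array([-1.30230108, -0.52736968, -0.05481552]), 'moment': array([-0.00932993, -0.01324393,  0.00975242]), 'grasp_force': 0.0, 'width': 0.08532008842488606} 0.008
```

View pics/top0.png

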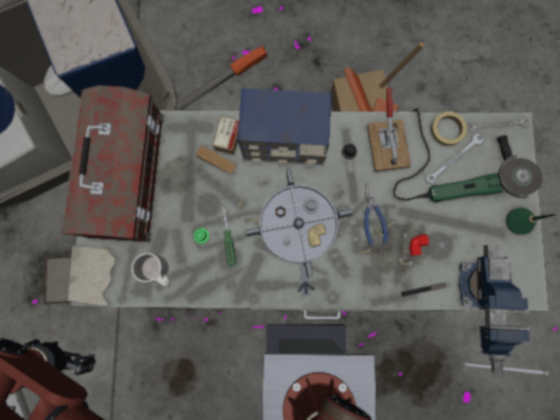

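View pics/side0.png

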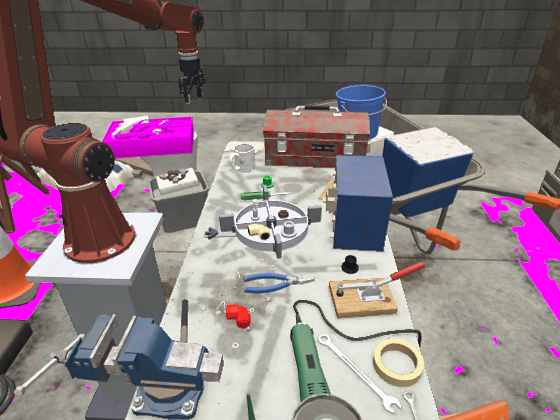

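Top view: the tray is at about (299,222), with paddles at (290,177), (345,213), (308,270) and (252,229). The pointer arrow is near (306,288). There are two elbow candidates: brass in the tray at (316,235), and red at (418,244) on the table, which is the look-alike. I'll enlarge the tray to confirm.

Run:
```python
import cv2
im=cv2.imread("pics/top0.png")[155:305,225:425]
cv2.imwrite("pics/crop.png",cv2.resize(im,None,fx=4,fy=4,interpolation=cv2.INTER_CUBIC))
from h import *
for p in [(307,283),(306,292),(307,279)]: print(ray("top",p,.014))
for p,z in [((298.5,223),.064)]: print(ray("top",p,z))
```

```text
[0.35545883 0.0329674  0.014     ]
[0.32950362 0.03587358 0.014     ]
[0.3670343 0.0329712 0.014    ]
[0.52545308 0.06026136 0.064     ]
```

View pics/crop.png

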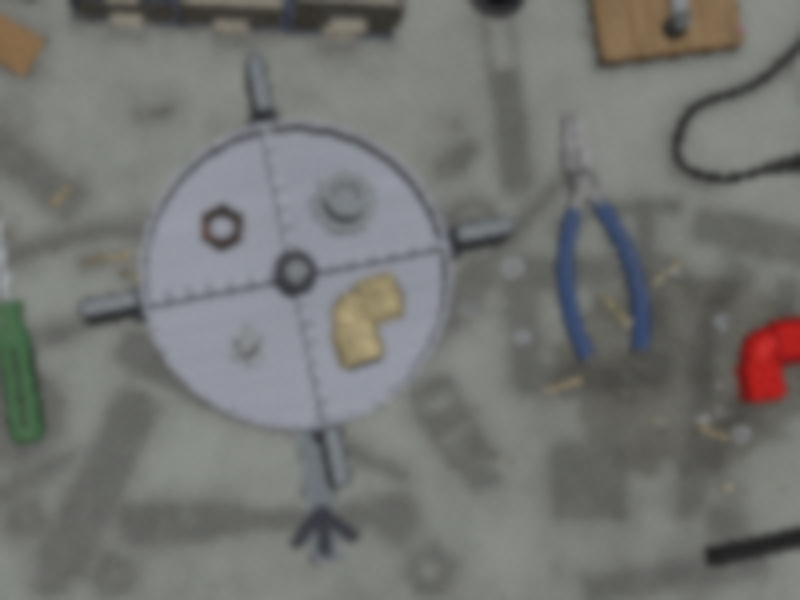

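Confirmed: the brass elbow is at crop (366,318), image (316,235), in the near-right bay. It fits the description, while the red one on the table doesn't. The near paddle is at about 192° and the bay at about 237°. The pointer is at about 188°, so the tray needs roughly 49° clockwise. I'll push the near paddle toward +y with the gripper shut.

```bash
cat >> h.py <<'E'
from scipy.spatial.transform import Rotation as Ro
AX=np.array([.528,.0635])
def to(pos,yaw):
    "tool shift mm and rz to reach pos, with tool x at yaw deg"
    s=get_state();R=Ro.from_rotvec(s["ee_rot"]).as_matrix()
    y=np.radians(yaw);Rt=np.array([[np.cos(y),np.sin(y),0],[np.sin(y),-np.cos(y),0],[0,0,-1]])
    return np.round(1000*R.T@(np.array(pos)-s["ee_pos"]),1),np.round(Ro.from_matrix(R.T@Rt).as_rotvec(),3)
def pol(a,r=.145): return AX+r*np.array([np.cos(np.radians(a)),np.sin(np.radians(a))])
E
python3 -c "
from h import *
print(pol(213),to([*pol(213),.2],123))"
```

```text
[ 0.40639277 -0.01547266] (array([-391.8, -515.9,   39.3]), array([ 0.   , -0.   ,  0.685]))
```

>>> drive_tool(
  rows="-10 -14 0 0 0 0.03 -1; -30 -40 0 0 0 0.06 -1; -54 -71 0 0 0 0.1 -1; -78 -102 0 0 0 0.14 -1; -101 -133 0 0 0 0.18 -1; -125 -164 0 0 0 0.22 -1; -148 -195 0 0 0 0.26 -1; -172 -226 0 0 0 0.3 -1; -195 -257 0 0 0 0.34 -1; -219 -288 0 0 0 0.38 -1",
  force=20,
)

```text
time_s: 1.53
ee_pos: [0.3114, 0.2526, 0.2396]
ee_rot: [1.064, 2.955, 0.001]
wrist_force: [-0.3, -0.5, 0.4]
width: -0.0001
grasp_force: 0.0
```

```bash
python3 -c "
from h import *
print(to([*pol(213),.2],123))"
```

```text
(array([-244. , -146.1,   39.6]), array([0.001, 0.   , 0.304]))
```

>>> drive_tool(
  rows="-30 -18 4 0 0 0.04 -1; -60 -36 8 0 0 0.08 -1; -90 -54 12 0 0 0.12 -1; -120 -72 16 0 0 0.16 -1; -150 -90 20 0 0 0.2 -1; -180 -108 26 0 0 0.24 -1; -208 -125 30 0 0 0.28 -1; -230 -138 35 0 0 0.3 -1; -244 -146 40 0 0 0.3 -1; -244 -146 40 0 0 0.3 -1",
)

```text
time_s: 2.37
ee_pos: [0.4071, -0.0163, 0.1989]
ee_rot: [1.498, 2.761, -0.002]
wrist_force: [0.1, 0.1, 0.3]
width: -0.0002
grasp_force: 0.0
```

Run:
```python
from h import *
print(to([*pol(213),.063],123))
cv2.imwrite("pics/w1.png",get_image("wrist"))
for n,z in dict(pointer_tip=.014,paddle0=.085,pipe_elbow=.026).items():
    for r in place_of(n,"wrist")[:4]: print(n,np.round(r["p"],2),np.round(r["centre"]),np.round(ray("wrist",r["centre"],z),3))
```

```text
(array([  1.1,  -0. , 135.9]), array([-0.001,  0.001,  0.001]))
pointer_tip 0.66 [269. 115.] [0.361 0.041 0.014]
pointer_tip 0.41 [384. 356.] [ 0.612 -0.109  0.014]
paddle0 0.92 [298. 147.] [0.392 0.036 0.085]
paddle0 0.86 [385. 351.] [ 0.555 -0.069  0.085]
pipe_elbow 0.67 [367. 220.] [0.492 0.012 0.026]
pipe_elbow 0.41 [367. 220.] [0.492 0.012 0.026]
```

View pics/w1.png

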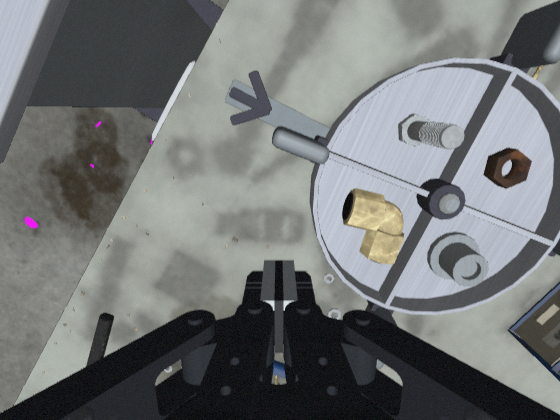

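Wrist view: the shut fingers are at (278,290), well clear of the paddle at (300,145). The pointer tip is at (269,108) and the elbow bay at (375,225). Geometry is consistent: pointer ≈187.7°, near paddle ≈191.7°. I'll descend.

>>> drive_tool(
  rows="0 0 12 0 0 0 -1; 0 0 30 0 0 0 -1; 0 0 48 0 0 0 -1; 0 0 66 0 0 0 -1; 0 0 84 0 0 0 -1; 0 0 102 0 0 0 -1; 0 0 117 0 0 0 -1; 0 0 128 0 0 0 -1; 0 0 136 0 0 0 -1; 0 0 136 0 0 0 -1",
)

```text
time_s: 3.4
ee_pos: [0.4051, -0.0125, 0.062]
ee_rot: [-1.488, -2.763, 0.001]
wrist_force: [0.2, -0.6, -0.5]
width: -0.0002
grasp_force: 0.0
```

Run:
```python
from h import *
for a in (208,203,198,193,188,183,178,173): print(a,*to([*pol(a),.063],a-90))
```

```text
208 [ 9.4  0.  -0.9] [-0.002 -0.002  0.094]
203 [22.   1.8 -0.9] [-0.002 -0.002  0.181]
198 [34.3  4.6 -0.9] [-0.002 -0.002  0.269]
193 [46.3  8.5 -0.9] [-0.002 -0.002  0.356]
188 [58.  13.4 -0.9] [-0.003 -0.002  0.443]
183 [69.2 19.3 -0.8] [-0.003 -0.002  0.53 ]
178 [79.8 26.2 -0.8] [-0.003 -0.002  0.618]
173 [89.8 34.  -0.8] [-0.003 -0.001  0.705]
```

>>> drive_tool(
  rows="6 0 0 0 0 0.05 -1; 13 1 0 0 0 0.11 -1; 20 2 0 0 0 0.17 -1; 25 3 0 0 0 0.2 -1; 28 3 0 0 0 0.22 -1; 31 4 0 0 0 0.24 -1; 34 5 0 0 0 0.27 -1; 37 5.5 0 0 0 0.29 -1; 40 6.5 0 0 0 0.31 -1; 43 7.5 0 0 0 0.33 -1",
)

```text
time_s: 4.23
ee_pos: [0.3902, 0.0267, 0.0645]
ee_rot: [1.924, 2.48, 0.001]
wrist_force: [-0.5, -1.0, 0.1]
width: 0.0001
grasp_force: 0.5
```

Run:
```python
from h import *
print(get_state()["wrist_force"])
for a in (191,188,185,182,179,176,173,170,167,164): print(a,*to([*pol(a),.063],a-90))
```

```text
[-0.49510995 -1.03192188  0.11013507]
191 [10.  -2.1  1.4] [0.002 0.001 0.059]
188 [17.6 -1.4  1.4] [0.002 0.001 0.111]
185 [25.1 -0.4  1.4] [0.002 0.001 0.164]
182 [32.5  1.   1.4] [0.002 0.001 0.216]
179 [39.9  2.9  1.4] [0.002 0.001 0.269]
176 [47.2  5.1  1.4] [0.002 0.001 0.321]
173 [54.3  7.7  1.4] [0.002 0.001 0.373]
170 [61.3 10.6  1.4] [0.002 0.001 0.426]
167 [68.1 13.9  1.4] [0.002 0.001 0.478]
164 [74.8 17.6  1.4] [0.002 0.001 0.53 ]
```

>>> drive_tool(
  rows="3 -1 0 0 0 0.02 -1; 7 -1.5 0 0 0 0.04 -1; 12 -2 0 0 0 0.07 -1; 17 -1.5 0 0 0 0.11 -1; 23 -0.5 0 0 0 0.15 -1; 28 0 0 0 0 0.185 -1; 33 1 0 0 0 0.22 -1; 38 2.5 0 0 0 0.255 -1; 43 4 0 0 0 0.29 -1; 47 5 0 0 0 0.32 -1",
)

```text
time_s: 5.07
ee_pos: [0.3836, 0.0737, 0.0647]
ee_rot: [2.295, 2.141, 0.003]
wrist_force: [1.2, -0.3, -0.5]
width: 0.0001
grasp_force: 0.4
```

Run:
```python
from h import *
s=get_state();print(s["wrist_force"]);d=s["ee_pos"][:2]-AX;print(np.degrees(np.arctan2(d[1],d[0])),np.hypot(*d))
get_image("top")
for r in place_of("paddle0","top")[:5]:
    d=ray("top",r["centre"],.085)[:2]-AX;print(r["p"],np.degrees(np.arctan2(d[1],d[0])),np.hypot(*d))
for a in (176,173,170,167,164,161,158,155,152,150): print(a,*to([*pol(a),.063],a-90))
```

```text
[ 1.2312317  -0.26183555 -0.45775956]
175.94804120979748 0.1447209825939306
0.94 -100.31192268626522 0.1437780207595863
0.72 -8.307849943816786 0.14095413390366338
0.24 -76.02076300411717 0.05871703448889883
176 [-0.3  0.   1.4] [ 0.002 -0.     0.003]
173 [7.3 0.3 1.5] [ 0.002 -0.     0.055]
170 [14.8  0.9  1.5] [ 0.002 -0.     0.107]
167 [22.4  1.9  1.5] [ 0.002 -0.001  0.16 ]
164 [29.8  3.3  1.5] [ 0.002 -0.001  0.212]
161 [37.2  5.1  1.5] [ 0.002 -0.001  0.264]
158 [44.5  7.3  1.5] [ 0.002 -0.001  0.317]
155 [51.6  9.8  1.5] [ 0.002 -0.001  0.369]
152 [58.6 12.7  1.5] [ 0.002 -0.001  0.421]
150 [63.2 14.9  1.5] [ 0.002 -0.001  0.456]
```

>>> drive_tool(
  rows="3 0 0 0 0 0.02 -1; 8 0.5 0 0 0 0.06 -1; 15 1 0 0 0 0.11 -1; 22 2 0 0 0 0.16 -1; 29 3 0 0 0 0.205 -1; 36 5 0 0 0 0.255 -1; 43 7 0 0 0 0.305 -1; 49 9 0 0 0 0.35 -1; 53 10.5 0 0 0 0.38 -1; 56 11.5 0 0 0 0.4 -1",
)

```text
time_s: 6.0
ee_pos: [0.3983, 0.1285, 0.064]
ee_rot: [2.676, 1.645, 0.001]
wrist_force: [-0.2, -0.4, -0.3]
width: -0.0001
grasp_force: 0.4
```

```bash
cat > m.py <<'E'
from h import *
s=get_state();print(s["wrist_force"]);d=s["ee_pos"][:2]-AX;print("tool",np.degrees(np.arctan2(d[1],d[0])),np.hypot(*d))
for c in ("top","wrist"):
  cv2.imwrite(f"pics/{c}_{s['time_s']:.1f}.png",get_image(c))
  for n,z in (("paddle0",.085),("pointer_tip",.014),("pipe_elbow",.026)):
   for r in place_of(n,c)[:4]:
    d=ray(c,r["centre"],z)[:2]-AX;print(c,n,round(r["p"],2),np.round(r["centre"]),np.round(np.degrees(np.arctan2(d[1],d[0])),1),np.round(np.hypot(*d),3))
for a in (152,150,148,146): print(a,*to([*pol(a),.063],a-90))
E
python3 m.py; ls pics
```

```text
[-0.22304175 -0.38610018 -0.27468516]
tool 153.3737483632419 0.14506533052574297
top paddle0 0.78 [343. 248.] -120.3 0.146
top paddle0 0.6 [258. 192.] 54.4 0.14
top paddle0 0.56 [325. 181.] -33.5 0.141
top pointer_tip 0.49 [308. 276.] -168.2 0.156
top pointer_tip 0.23 [321. 220.] -78.8 0.074
top pipe_elbow 0.69 [303. 245.] -164.1 0.064
top pipe_elbow 0.53 [417. 244.] -98.8 0.356
wrist paddle0 0.93 [301. 270.] 146.0 0.138
wrist pointer_tip 0.77 [290. 377.] -171.7 0.168
wrist pipe_elbow 0.77 [439. 314.] -168.5 0.065
152 [4.1 0.5 0.4] [ 0.   -0.    0.02]
150 [9.2 0.6 0.4] [ 0.    -0.     0.055]
148 [14.2  1.   0.4] [ 0.   -0.    0.09]
146 [19.3  1.5  0.4] [ 0.    -0.     0.125]
crop.png
side0.png
top0.png
top_6.0.png
w1.png
wrist_6.0.png
```

>>> drive_tool(
  rows="1 0 0 0 0 0.005 -1; 2 0 0 0 0 0.01 -1; 3.5 0.5 0 0 0 0.02 -1; 5 0.5 0 0 0 0.03 -1; 6 0.5 0 0 0 0.035 -1; 7 0.5 0 0 0 0.04 -1; 8 0.5 0 0 0 0.05 -1; 8 0.5 0 0 0 0.05 -1; 8 0.5 0 0 0 0.05 -1; 8 0.5 0 0 0 0.05 -1",
)

```text
time_s: 7.23
ee_pos: [0.4019, 0.1352, 0.0634]
ee_rot: [-2.717, -1.577, -0.0]
wrist_force: [-0.2, -0.1, 0.1]
width: -0.0002
grasp_force: 0.1
```

```bash
python3 m.py; ls pics
```

```text
[-0.23386248 -0.08975001  0.06886477]
tool 150.36091336953737 0.145030407035365
top paddle0 0.91 [339. 248.] -123.2 0.139
top paddle0 0.65 [258. 187.] 49.5 0.15
top paddle0 0.56 [324. 182.] -33.6 0.135
top pointer_tip 0.61 [306. 276.] -170.1 0.156
top pointer_tip 0.33 [301. 243.] -167.9 0.058
top pipe_elbow 0.64 [302. 244.] -164.0 0.06
top pipe_elbow 0.51 [417. 244.] -98.8 0.358
wrist paddle0 0.71 [302. 271.] 142.8 0.137
wrist pointer_tip 0.6 [294. 386.] -172.3 0.17
wrist pipe_elbow 0.97 [438. 314.] -172.1 0.065
152 [-4.1  0.   0.4] [ 0.   -0.   -0.03]
150 [ 1.  -0.1  0.4] [ 0.    -0.     0.005]
148 [6.  0.1 0.4] [ 0.    -0.     0.039]
146 [11.1  0.3  0.4] [ 0.    -0.     0.074]
crop.png
side0.png
top0.png
top_6.0.png
top_7.2.png
w1.png
wrist_6.0.png
wrist_7.2.png
```

The bay is at 187.8° and the pointer at 187.7°. I'll back off and rise.

>>> drive_tool(
  rows="-4 0 0 0 0 0 -1; -10 0 0 0 0 0 -1; -18 0 0 0 0 0 -1; -26 0 0 0 0 0 -1; -28 0 -10 0 0 0 -1; -28 0 -35 0 0 0 -1; -28 0 -65 0 0 0 -1; -28 0 -100 0 0 0 -1; -28 0 -130 0 0 0 -1; -28 0 -140 0 0 0 -1",
)

```text
time_s: 8.47
ee_pos: [0.3905, 0.1105, 0.2083]
ee_rot: [2.714, 1.574, 0.013]
wrist_force: [1.3, 0.4, 0.5]
width: -0.0
grasp_force: 0.0
```

```bash
python3 m.py
python3 - <<'E'
import cv2,glob
w=sorted(glob.glob("pics/wrist_*"))[-1];cv2.imwrite("pics/fin.png",cv2.imread(w));print(w)
E
```

```text
[1.31979587 0.39172195 0.53165043]
tool 161.13864339496635 0.14530458411206243
top paddle0 0.76 [340. 248.] -122.6 0.141
top paddle0 0.7 [259. 190.] 51.5 0.143
top paddle0 0.64 [326. 183.] -36.1 0.137
top pointer_tip 0.44 [309. 276.] -166.5 0.157
top pipe_elbow 0.74 [414. 242.] -98.6 0.346
top pipe_elbow 0.66 [302. 242.] -164.1 0.057
wrist paddle0 0.97 [425. 332.] -127.9 0.141
wrist paddle0 0.8 [294. 153.] 143.9 0.137
wrist pointer_tip 0.7 [290. 261.] -171.8 0.171
wrist pipe_elbow 0.58 [382. 204.] -170.7 0.063
152 [ 25.3   1.8 138. ] [-0.004  0.003 -0.03 ]
150 [ 30.4   1.8 138. ] [-0.004  0.003  0.004]
148 [ 35.4   1.9 138. ] [-0.004  0.003  0.039]
146 [ 40.5   2.2 138. ] [-0.004  0.003  0.074]
pics/wrist_8.5.png
```

View pics/fin.png

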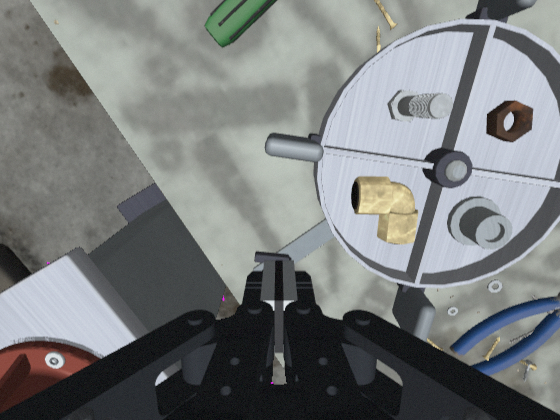

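The elbow sits in the bay facing the bar: bay ≈188.0°, pointer ≈187.9°. The bolt is upright at (420,105), the nut at (512,120) and the bush at (485,222) are in place, and the arm is clear.

```bash
python3 -c "
from cell import *
print(finish_job())"
```

```text
the job is handed in; nothing more can be done
None
```

The job is handed in: I turned the carousel about 49° clockwise, and by my last measurement the brass elbow's bay sits within about 1° of the pointer, with the parts in place and the arm clear; the hand-in gave no verdict.

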